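# Tighten a lens retaining ring with a two-pin spanner

## Robot

A 6-joint arm with a two-finger parallel gripper is mounted at the origin on a cart in front of the work surface, level with it; the furniture and walls round the work are solid. World frame = base frame: x ahead of the robot, y to its left, z up, the work surface at z = 0. Lengths are in m, angles in rad, forces in N, time in s.
With the tool pointing down it reaches from about 0.425 to 0.95 m from the base axis. Payload 3.5 kg.
Tool frame: the origin (TCP) lies between the finger pads; the fingertips stand 19 mm ahead of it and the grasp point (between the pads) is the TCP (arm.tip_extent is the distance from the TCP to the fingertips, in m); z points along the fingers, y is the line along which they close (so a half turn about z gives the same grasp; the last joint's range is limited). The gripper opens to 85 mm and grips with 20 to 120 N. Pads are 22 mm wide; open, the fingers measure 114 mm over their backs; the gripper's body (76 mm by 85 mm) begins 54 mm behind the grasp point. The pads swing forward as they close: fully open they stand 13 mm farther back than shut.
Start: joints at [1.147, 0.286, 1.577, -0, 1.279, -0.15], TCP at [0.182, 0.65, 0.25] pointing down, gripper open.
Joint ranges: [-2.77, 2.77], [-0.9, 2.22], [0.21, 2.48], [-1.53, 4.67], [0.24, 2.81], [-2.84, 2.84]. Speed limits (rad/s): [2.79, 2.79, 3.14, 3.14, 3.14, 3.14].

## Interface

Orientations are given as a unit quaternion [x, y, z, w].
In Python, from plant import arm gives the robot as it stands. Calls block until the motion is done:
- arm.move_to(position, orientation): joint-space move of the TCP to a pose.
- arm.move_linear(position, rotation=None, velocity=0.15): straight line of the TCP; rotation=None keeps the orientation; velocity is the mean speed in m/s.
- arm.movej(angles): joint-space move.
- arm.grip(opening, f_grip=None): finger opening in m; f_grip is the grip in N (None keeps the last); returns when the fingers have stopped.
- arm.wait(seconds).
- arm.inverse_kinematics(position, orientation): joint angles nearest the present ones, or None.
- arm.read_camera(name): name is "side" or "top"; returns the picture (420x560x3 uint8, blue, green, red); there is no depth.
- arm.camera_model(name): a dict with "K" (3x3 intrinsics, pixels), "rvec" (rotation vector, rad) and "tvec" (3), from world to camera coordinates, as OpenCV has them. Camera axes: x right, y down, z forward; pixel columns grow to the right and rows downward; lengths in m; the calibration is good to about 2 mm. A picture is of the moment at which its call begins. camera_model takes no time and is no camera call.
A pose or a line that the arm cannot do raises arm.IKError and nothing moves.
- arm.sign_off(): hands the job in; it is judged then, once.
Readings, each from a call of its own:
- arm.get_clock(): time.
- arm.get_joint_pos(): joint angles.
- arm.get_qvel(): joint speeds.
- arm.get_effort(): joint torques, N m.
- arm.get_eef_pos(): TCP position.
- arm.get_orientation(): TCP orientation.
- arm.get_contact_force(): force on the tool from outside, world axes, zero at the start.
- arm.get_torque(): the same for the moment, N m.
- arm.get_opening(): finger opening in m.
- arm.get_gripper_force(): force on a finger pad.
Only numpy, scipy, OpenCV 4.12 (cv2) and the standard library are available. Lean on these libraries where they do the work, as an engineer would, in place of code of your own. Each camera call takes 0.05 s, during which the arm holds its last target. There are 200 camera calls.

## Task

The retaining ring that holds the front glass of this camera lens is only finger-started. Take the two-pin spanner from its cradle, feel both pins lightly into the ring's two holes until they are well in, and tighten the ring clockwise until it is firm, about half a newton metre and certainly not one. Then set the spanner back in its cradle as it was, leaving the ring tight; press gently, keep off the glass and leave the other things on the bench where they lie.

Things in the scene. Friction and masses are not known exactly. Their poses are not given: they have to be found in the camera images.
- lens_unit: code-reading camera clamped lens upward on a dark steel plate (116 x 136 x 10 mm), bolted down; 92.5 mm high. Origin at the centre of the plate's underside, z up. Grey housing 66 mm square, black lens 78 mm across on the z axis. The ring, the glass and the lens are coaxial.
- ring_centre (a point): on the lens axis, level with the ring's top face, 90 mm above the bench; axes as lens_unit's. Ring: bare aluminium, 66 mm outside, 38 mm inside, 7 mm thick, 2.5 mm below the lens rim (rim inside 67 mm). Two through holes of 7 mm opposite each other, centres 25 mm from the axis, edges countersunk to 9.4 mm. Domed glass inside the ring, lower than its face. Axes do not turn with the ring.
- ring (a joint): ring's angle in rad, growing clockwise seen from above (tightening): -0.6 to -0.4 at the start, 0 where it meets its seal. It drags (0.1 to 0.2 N m) up to 0 and stops there; turned on, the seal gives, about 10 N m per rad; friction holds it. The thread's start differs: the line of the holes, counter-clockwise from lens_unit's y axis, is at -0.45 minus this value, give or take 0.3 rad (see or feel).
- spanner_grip (a point): centre of the black ribbed grip of the spanner; x across the grip's thickness, y along spanner and pins' line, z up. Grip 14.4 mm thick, 44 mm long, 50 mm high (25 mm up and down from here). Below it a steel bar 116 x 14 x 12 mm along y (25 to 37 mm below here), legs 11 mm thick to 60.5 mm below, pins 5 mm thick to 67 mm below. 0.22 kg or so.
- pin_a (a point): tip of one pin, 5 mm thick and 6.5 mm long to the leg's shoulder; 67 mm below spanner_grip and 25 mm along its +y. The spanner is the same either way round.
- pin_b (a point): tip of the other pin, 67 mm below spanner_grip and 25 mm along its -y
- stand_seat (a point): where spanner_grip lies when the spanner sits in its cradle, 83 mm above the bench; y along the seated spanner, z up. The cradle is a steel plate (64 x 126 mm, bolted down) with two posts 49 mm either side; the bar's ends lie in their notches, 16.4 mm wide, flared to 29 mm at the top (58 mm above the bench), floor 46 mm above the bench.
- driver_b: small screwdriver lying behind the work, 175 mm long; origin at the centre of its underside; leave it alone
- esd_brush: black antistatic brush lying at the front, 195 mm long; origin at the centre of its underside; leave it alone
- tweezers: tweezers lying at the front right, 130 mm long; origin at the centre of its underside; leave it alone
- label_roll: roll of white labels lying flat, 72 mm across, 40 mm high; origin at the centre of its underside; leave it alone
- screw_box: small carton, 45 x 70 x 22 mm; origin at the centre of its underside; leave it alone
- wash_bottle: white squeeze bottle standing behind the work, 65 mm across, 152 mm high; origin at the centre of its underside; leave it alone
Things that resemble listed ones, but are neither listed nor needed, are in the scene too. Of the things that look like the part that bears spanner_grip, the middle-sized one is meant.

How it is judged:
On the way, in this order (a step that is already met when the one before it is completed fails the run):
1. both pins of the spanner are in the ring's holes: tips at least 3 mm below the ring's face, spanner upright (0.1 rad) and within 4 mm of the lens axis (z of each of pin_a, pin_b in the frame of ring_centre below -0.003 m and horizontal distance between spanner_grip and ring_centre below 0.004 m and angle between spanner_grip's own z axis and vertical below 0.1 rad), for 0.2 s.
2. the ring is tight: on its seal, both pins bearing on their holes' flanks in the tightening direction with over 3 N each, and one at least with over 8 N (about 0.3 N m in all) (all of step 1 and value of joint ring above -0.02 rad and contact force between spanner and ring_c0 above 3 N and contact force between spanner and ring_c1 above 3 N and (contact force between spanner and ring_c0 above 8 N or contact force between spanner and ring_c1 above 8 N)), for 0.3 s.
At the end, for the whole second after the job is handed in: The spanner rests in its cradle, its grip within 8 mm of the seat, upright and in line with it within 0.1 rad, at rest; the ring is still on its seal (not turned back by more than 0.02 rad) (distance between spanner_grip and stand_seat below 0.008 m and angle between spanner_grip's own z axis and vertical below 0.1 rad and linear speed of spanner below 0.02 m/s and angle between the y axis of spanner_grip and the y axis of stand_seat, either way round below 0.1 rad and value of joint ring above -0.02 rad); the robot touches nothing.
It fails at once if the ring is over-tightened: a pin bears on its hole's flank with over 20 N (1 N m for both together) (contact force between spanner and ring_c0 above 20 N or contact force between spanner and ring_c1 above 20 N).
It fails at once if the spanner presses on the lens unit with over 40 N while a pin is not in its hole, or with over 60 N in all once they are in ((contact force between spanner and lens_unit above 40 N and not (z of each of pin_a, pin_b in the frame of ring_centre below -0.003 m)) or contact force between spanner and lens_unit above 60 N).
It fails at once if the spanner touches the glass with over 1 N (contact force between spanner and front_glass_c0 above 1 N).
It fails at once if another thing on the bench is shifted by over 20 mm (distance of any of driver_b, esd_brush, tweezers, label_roll, screw_box, wash_bottle from where it was at the start of the episode above 0.02 m).
It also fails if it takes over 66 s, if anything falls off the work surface, if the arm or the gripper's body presses on something with over 40 N, if the wrist force passes 120 N, or if a joint passes its speed limit or range.

## Working session

There is one attempt and no reset: what is moved stays moved. The work goes in short steps, each a Python script; the robot and the scene stay as the last script left them, time stands still between calls to the robot, and variables do not carry over. Pictures are saved under pics/ and viewed, at most 10 in all, crops included, and the job is handed in when it is done.

```bash
ls; mkdir -p pics; python3 - <<'E'
from plant import arm
import cv2,numpy as np
for n in("top","side"):
    im=arm.read_camera(n); cv2.imwrite(f"pics/{n}0.png",im); cv2.imwrite(f"pics/{n}0b.png",cv2.resize(im,(800,600),interpolation=cv2.INTER_CUBIC))
    m=arm.camera_model(n); R,_=cv2.Rodrigues(np.array(m["rvec"])); print(n,np.array(m["K"]).round(1).tolist(),(-R.T@np.array(m["tvec"]).ravel()).round(3),R.round(3).tolist())
print(arm.get_clock(),arm.get_orientation(),arm.get_contact_force(),arm.get_torque())
E
```

```text
pics
top [[502.2, 0.0, 275.6], [0.0, 502.2, 205.0], [0.0, 0.0, 1.0]] [0.325 0.002 1.282] [[-0.007, -1.0, 0.028], [-0.982, 0.001, -0.189], [0.189, -0.028, -0.982]]
side [[416.2, 0.0, 281.0], [0.0, 416.2, 209.0], [0.0, 0.0, 1.0]] [0.511 0.815 0.82 ] [[-0.998, -0.065, 0.004], [-0.046, 0.663, -0.747], [0.046, -0.745, -0.665]]
0.1 [ 1.36483101e-01  9.90641840e-01 -1.01007574e-03 -2.94890730e-04] [-0.21283862  0.7731858  -0.2668034 ] [-0.0086891  -0.05847343  0.05262164]
```

View pics/top0b.png

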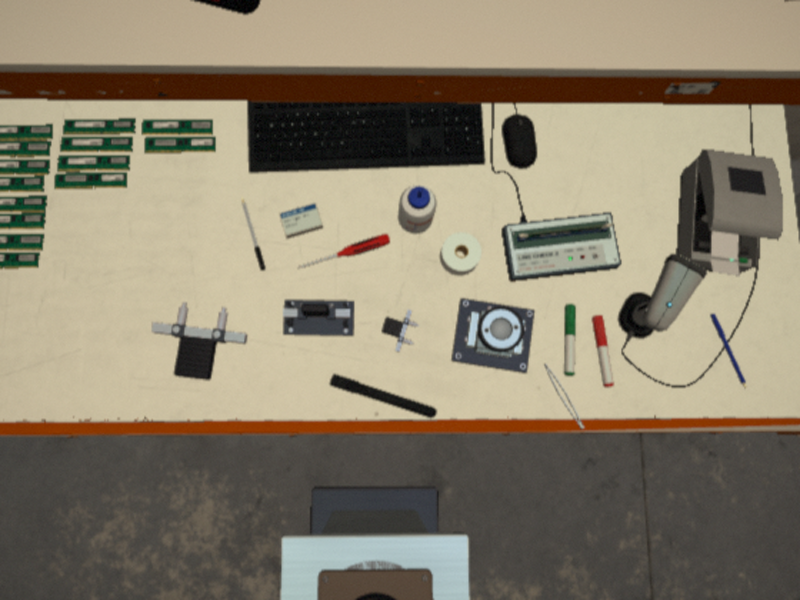

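View pics/side0b.png

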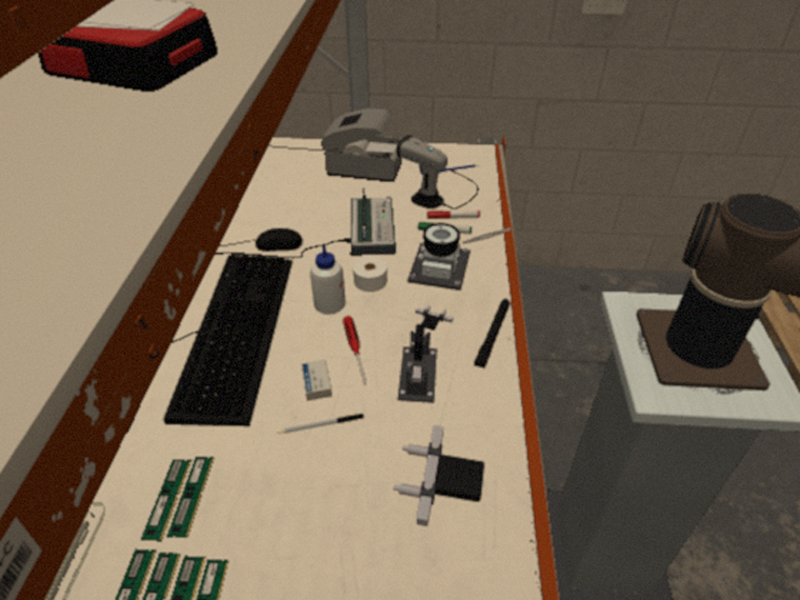

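The first pictures show three things like the spanner, in 800x600 top-picture pixels: a large one lying at (215,345), a middle one standing in the cradle at (318,312), and a small one lying at (398,327). I choose the middle one, in the cradle. The lens ring is at (502,328). Next is a close crop of both, from both cameras.

```bash
python3 - <<'E'
import cv2,numpy as np
t=cv2.imread("pics/top0.png");s=cv2.imread("pics/side0.png")
def c(im,u,v):return cv2.resize(im[v-30:v+30,u-40:u+40],(400,300),interpolation=cv2.INTER_CUBIC)
cv2.imwrite("pics/crop1.png",np.vstack([np.hstack([c(t,222,222),c(t,348,232)]),np.hstack([c(s,292,252),c(s,308,175)])]))
E
```

```text
(no output)
```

View pics/crop1.png

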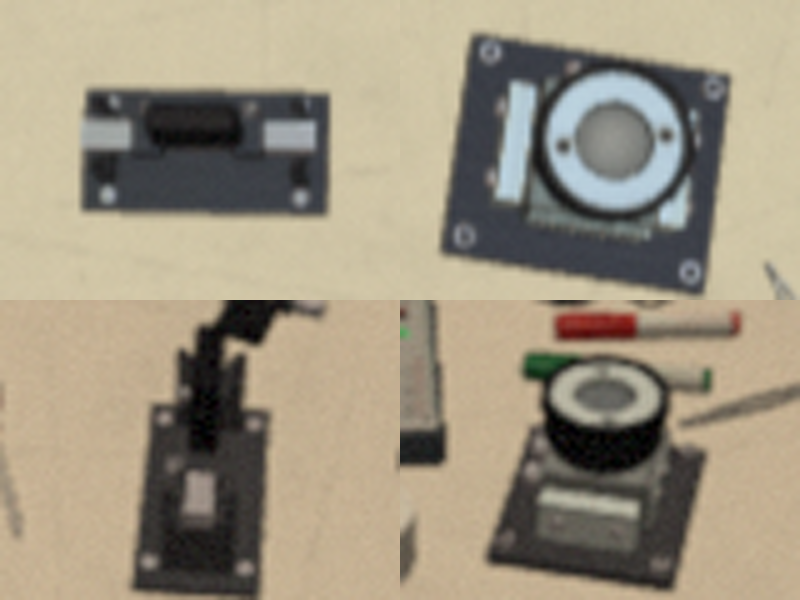

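Crop: the middle spanner sits in the cradle, with its bar ends at crop x=81 and x=316 and y≈134 (z=58 mm). The ring is centred at (614,141), with its holes at (563,146) and (666,134). The choice is confirmed, so now I'll turn these into positions.

```bash
cat > h.py <<'E'
from plant import arm
import cv2,numpy as np
from scipy.spatial.transform import Rotation as Ro
def ray(name,uv,z):
    m=arm.camera_model(name);R=cv2.Rodrigues(np.array(m["rvec"]))[0];t=np.array(m["tvec"]).ravel()
    d=R.T@np.linalg.solve(np.array(m["K"]),[uv[0],uv[1],1.]);c=-R.T@t
    return c+d*(z-c[2])/d[2]
def proj(name,p):
    m=arm.camera_model(name)
    return cv2.projectPoints(np.array(p,float).reshape(-1,3),np.array(m["rvec"]),np.array(m["tvec"]),np.array(m["K"]),None)[0].reshape(-1,2)
def quat(a):  # tool down; a = world heading of tool x axis (spanner y); tool y = heading a-90deg
    x=np.array([np.cos(a),np.sin(a),0]);z=np.array([0,0,-1.]);return Ro.from_matrix(np.c_[x,np.cross(z,x),z]).as_quat()
E
python3 - <<'E'
from h import *
def n(x,y,u0,v0): return (u0-40+(x+.5)/5-.5, v0-30+(y+.5)/5-.5)
T=lambda x,y,z:ray("top",n(x,y,222,222),z)
a,b=T(81,133.5,.058),T(316,136.5,.058)
print("bar",a,b,(a+b)/2,np.arctan2(*(a-b)[1::-1]),np.linalg.norm(a-b))
P=[T(*c,.008) for c in((86,90),(329,95),(327,214),(81,211))]
print("plate",np.mean(P,0),[np.linalg.norm(P[i]-P[i-1]).round(4) for i in range(4)],np.arctan2(*(P[0]+P[3]-P[1]-P[2])[1::-1]))
L=lambda x,y,z:ray("top",n(x-400,y,348,232),z)
h1,h2=L(563,146,.09),L(666,134,.09)
print("holes",h1,h2,(h1+h2)/2,np.arctan2(*(h1-h2)[1::-1]),np.linalg.norm(h1-h2))
Q=[L(*c,.01) for c in((473,34),(730,74),(703,293),(442,251))]
yaw=np.arctan2(*(Q[0]+Q[3]-Q[1]-Q[2])[1::-1])
print("lplate",np.mean(Q,0),yaw,[np.linalg.norm(Q[i]-Q[i-1]).round(4) for i in range(4)])
print("ring top-cam",L(614.5,141,.09),"side",ray("side",n(206,94,308,175),.09))
# side cradle plate
S=[ray("side",n(x,y-300,292,252),.008) for x,y in((153,405),(270,411),(258,595),(133,588))]
print("cradle side",np.mean(S,0))
c=(a+b)/2
for p,al in((c,np.arctan2(*(a-b)[1::-1])),((h1+h2)/2,np.arctan2(*(h1-h2)[1::-1])),((h1+h2)/2,np.arctan2(*(h1-h2)[1::-1])-.65)):
    for k in(0,np.pi):
        q=arm.inverse_kinematics([p[0],p[1],.16],quat(al+k)); print(al+k,None if q is None else np.round(q,2))
E
```

```text
bar [0.5278787  0.15832588 0.058     ] [0.52611746 0.04290373 0.058     ] [0.52699808 0.10061481 0.058     ] 1.555538366422285 0.1154355852080222
plate [0.52629388 0.10081396 0.008     ] [np.float64(0.0626), np.float64(0.1247), np.float64(0.0617), np.float64(0.1251)] 1.5516802050701677
holes [ 0.49138394 -0.18715983  0.09      ] [ 0.49706057 -0.23712357  0.09      ] [ 0.49422226 -0.2121417   0.09      ] 1.6839262768246888 0.05028518185276615
lplate [ 0.49418722 -0.211998    0.01      ] 1.4094967117864874 [np.float64(0.1136), np.float64(0.1343), np.float64(0.1143), np.float64(0.1342)]
ring top-cam [ 0.49373425 -0.21209893  0.09      ] side [ 0.49144798 -0.21484453  0.09      ]
cradle side [0.52499241 0.10261259 0.008     ]
1.555538366422285 [-0.    0.08  1.99 -0.    1.07  0.01]
4.697131020012078 None
1.6839262768246888 [-0.59  0.08  1.99 -0.    1.07 -0.71]
4.825518930414482 [-0.59  0.08  1.99 -0.    1.07  2.43]
1.0339262768246886 [-0.59  0.08  1.99 -0.    1.07 -0.06]
4.175518930414482 None
```

```bash
python3 - <<'E'
from h import *
q=quat(1.5536); x,y=.5265,.1007
arm.move_to([x,y,.22],q)
print(arm.get_clock(),arm.get_contact_force().round(2),arm.get_torque().round(3))
arm.move_linear([x,y,.0865],velocity=.1)
print(arm.get_contact_force().round(2))
arm.grip(.0,20); arm.wait(.3)
print(arm.get_opening(),arm.get_contact_force().round(2),arm.get_torque().round(3),arm.get_eef_pos())
im=arm.read_camera("top");cv2.imwrite("pics/top1.png",im);s=arm.read_camera("side")
c=lambda im,u,v:cv2.resize(im[v-60:v+60,u-40:u+40],(400,600),interpolation=cv2.INTER_CUBIC)
cv2.imwrite("pics/grasp.png",np.hstack([c(im,222,212),c(s,292,235)]))
print(arm.get_clock())
E
```

```text
2.4083 [-0.62 -0.28  0.01] [-0.006 -0.034  0.014]
[ 0.05  0.19 -0.18]
0.014149783954448093 [-1.79  0.2   1.1 ] [ 0.026  0.205 -0.031] [0.52644644 0.1006944  0.08659332]
4.9333
```

View pics/grasp.png

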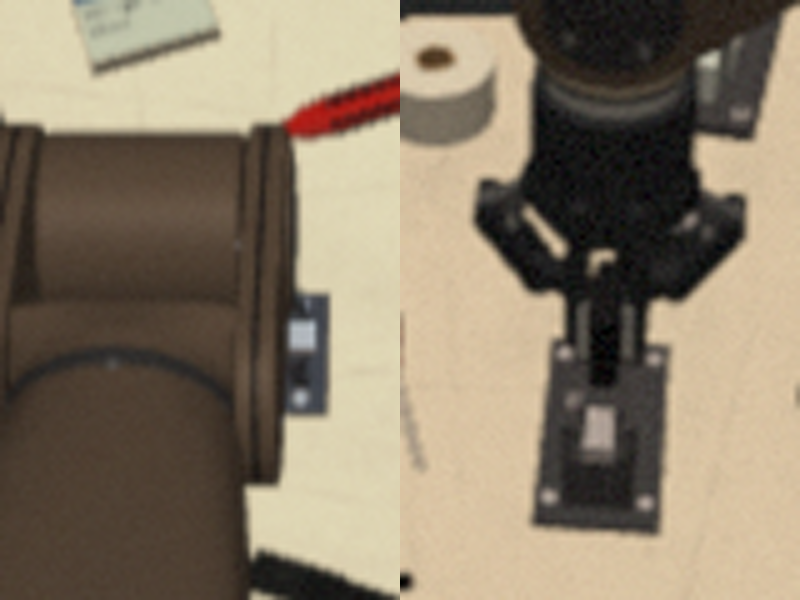

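The right half (side view) shows the fingers closed squarely on the grip, with the bar end still seated at (600,430). Next I'll firm up the grip, lift, and carry it to just above the ring.

```bash
python3 - <<'E'
from h import *
arm.grip(0,120); arm.wait(.2)
p=arm.get_eef_pos(); print("seat tcp",p,arm.get_contact_force().round(2))
arm.move_linear([.5265,.1007,.22],velocity=.12)
print(arm.get_contact_force().round(2),arm.get_torque().round(3),arm.get_opening())
x,y,a=.494,-.2122,1.684
arm.move_to([x,y,.20],quat(a))
arm.move_linear([x,y,.1636],velocity=.08)
arm.wait(.3)
print(arm.get_eef_pos(),arm.get_contact_force().round(2),arm.get_torque().round(3))
s=arm.read_camera("side");im=arm.read_camera("top");cv2.imwrite("pics/s2.png",s)
c=lambda im,u,v:cv2.resize(im[v-30:v+30,u-20:u+20],(400,600),interpolation=cv2.INTER_CUBIC)
cv2.imwrite("pics/over.png",np.hstack([c(s,308,165),c(im,348,232)]))
print(proj("side",[[x-.025*np.cos(a)*k,y+.025*k*np.sin(a),.093] for k in(1,-1)]),arm.get_clock())
E
```

```text
seat tcp [0.52685469 0.10070847 0.08678694] [-0.27  0.19  2.67]
[ 0.84 -0.54 -1.82] [ 0.03   0.021 -0.047] 0.013114768224671676
[ 0.49417701 -0.21239081  0.1640502 ] [ 0.2   0.67 -1.85] [ 0.007 -0.002 -0.039]
[[306.88714348 167.90572959]
 [309.04707247 158.35090429]] 8.825
```

View pics/over.png

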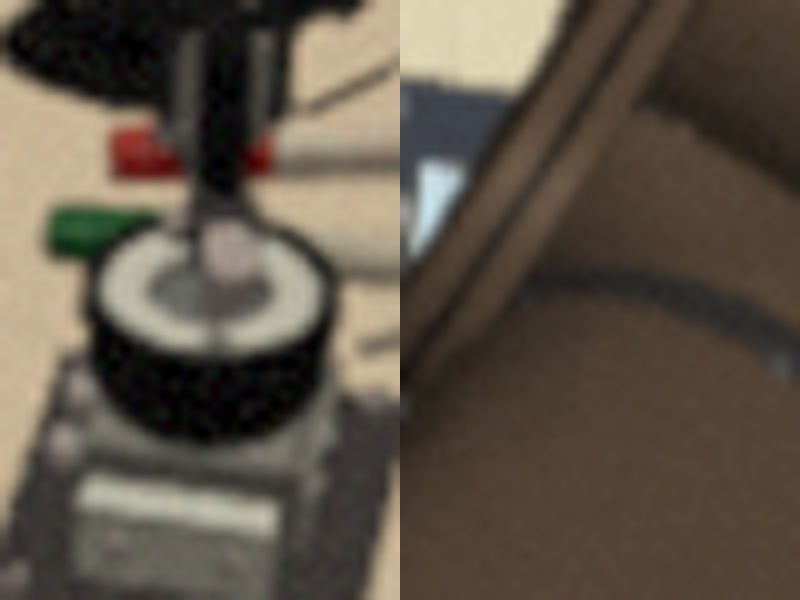

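The side view shows the spanner over the ring, with its near leg above the near hole at crop (215,340). Now a gentle descent, watching the force, with a search if it lands on the face.

```bash
cat > feel.py <<'E'
from h import *
f0=np.array([.2,.67,-1.85]);t0=np.array([.007,-.002,-.039])
F=lambda:arm.get_contact_force()-f0
def lower(x,y,a,z0,zend,lim=7,step=.0005):
    z=z0
    while z>zend:
        z-=step; arm.move_linear([x,y,z],quat(a),velocity=.02)
        f=F()
        if f[2]>lim: return z,f
    return z,F()
E
python3 - <<'E'
from feel import *
x,y,a=.494,-.2122,1.684
z,f=lower(x,y,a,.1636,.1555)
print(arm.get_clock(),z,f.round(2),arm.get_eef_pos(),(arm.get_torque()-t0).round(3))
E
```

```text
13.075 0.1551 [ 0.22 -0.9  -0.48] [ 0.49400056 -0.21219029  0.15507138] [-0.042  0.026  0.053]
```

The pins went in freely, about 5.5 mm deep. Now I'll turn clockwise, watching the torque and the lateral force.

```bash
python3 - <<'E'
from feel import *
x,y,a,z=.494,-.2122,1.684,.1551
c=np.array([x,y]); n=0
while a>1.684-.85:
    T=(arm.get_torque()-t0)[2]
    if T>.46: break
    a-=.03 if T<.26 else .01
    arm.move_linear([c[0],c[1],z],quat(a),velocity=.03)
    f=F(); T=(arm.get_torque()-t0)[2]
    print(round(arm.get_clock(),2),round(a,3),round(T,3),f.round(1),c.round(4))
    lat=np.hypot(*f[:2])
    if lat>8 or f[2]>15 : print("stop");break
    if lat>2.5: c=c+f[:2]/lat*.0002
print(arm.get_eef_pos(),(arm.get_torque()-t0).round(3))
E
```

```text
13.32 1.654 0.048 [ 0.1 -1.3  0. ] [ 0.494  -0.2122]
13.57 1.624 0.104 [-1.7 -1.   0.6] [ 0.494  -0.2122]
13.82 1.594 0.127 [-2.  -0.8  1.3] [ 0.494  -0.2122]
14.07 1.564 0.15 [-2.3 -0.7  0.4] [ 0.494  -0.2122]
14.32 1.534 0.103 [-3.6 -0.6  0.7] [ 0.494  -0.2122]
14.57 1.504 0.076 [-3.4 -0.7  0.6] [ 0.4938 -0.2122]
14.82 1.474 0.13 [-2.7 -1.5  0.5] [ 0.4936 -0.2123]
15.07 1.444 0.104 [-2.3  0.5 -0.2] [ 0.4934 -0.2124]
15.32 1.414 0.105 [-0.8 -0.5 -0.3] [ 0.4934 -0.2124]
15.57 1.384 0.105 [-0.9 -0.6 -1.1] [ 0.4934 -0.2124]
15.82 1.354 0.151 [-0.  -0.3 -0.5] [ 0.4934 -0.2124]
16.07 1.324 0.174 [ 0.  -0.6 -1.6] [ 0.4934 -0.2124]
16.32 1.294 0.126 [-0.2  0.1 -0.9] [ 0.4934 -0.2124]
16.57 1.264 0.108 [-0.8  1.  -1.3] [ 0.4934 -0.2124]
16.82 1.234 0.121 [ 0.5  0.6 -1.5] [ 0.4934 -0.2124]
17.07 1.204 0.138 [ 0.1  0.1 -0.9] [ 0.4934 -0.2124]
17.32 1.174 0.199 [ 1.  -0.1 -0.6] [ 0.4934 -0.2124]
17.57 1.144 0.365 [-0.5  0.3 -1.3] [ 0.4934 -0.2124]
17.82 1.134 0.555 [-0.8  0.1 -0.4] [ 0.4934 -0.2124]
[ 0.49345707 -0.21235492  0.15506539] [ 0.188 -0.093  0.555]
```

```bash
python3 - <<'E'
from feel import *
for i in range(3):
    arm.wait(.25); print((arm.get_torque()-t0).round(3),F().round(2),arm.get_eef_pos().round(4),Ro.from_quat(arm.get_orientation()).as_matrix()[:2,0].round(4))
E
```

```text
[ 0.25  -0.077  0.511] [ 1.03  0.37 -2.21] [ 0.4935 -0.2124  0.1551] [0.4228 0.9062]
[ 0.187 -0.121  0.561] [ 0.02  0.11 -1.42] [ 0.4934 -0.2124  0.1551] [0.4229 0.9062]
[ 0.247 -0.139  0.546] [ 0.8   0.91 -0.62] [ 0.4935 -0.2124  0.1551] [0.423  0.9061]
```

```bash
python3 - <<'E'
from feel import *
x,y,z,a=.4934,-.2124,.1551,1.134
for i in range(8):
    a+=.012; arm.move_linear([x,y,z],quat(a),velocity=.03); arm.wait(.1)
    T=np.mean([(arm.wait(.02),(arm.get_torque()-t0)[2])[1] for _ in range(3)]); print(round(a,3),round(T,3))
    if T<.06: break
z,_=.1551,0
for k in range(6):
    z+=.002; arm.move_linear([x,y,z],velocity=.02); print(F().round(1),(arm.get_torque()-t0).round(3))
arm.move_linear([x,y,.22],velocity=.1)
arm.wait(.2);print("free",F().round(2),(arm.get_torque()-t0).round(3))
arm.move_to([.5268,.1007,.19],quat(1.5536))
arm.move_linear([.5268,.1007,.115],velocity=.08); arm.wait(.2)
s=arm.read_camera("side");im=arm.read_camera("top");cv2.imwrite("pics/s3.png",s)
c=lambda im,u,v:cv2.resize(im[v-45:v+45,u-30:u+30],(400,600),interpolation=cv2.INTER_CUBIC)
cv2.imwrite("pics/back.png",np.hstack([c(s,292,245),c(im,222,222)]))
print(arm.get_clock())
E
```

```text
1.146 0.304
1.158 0.163
1.17 0.082
1.182 0.046
[ 0.4 -1.1  0.8] [-0.015 -0.011  0.049]
[ 0.4 -0.4 -0.8] [-0.017  0.043  0.026]
[ 1.1 -0.3 -0.2] [-0.042 -0.015  0.005]
[-0.6 -1.  -0.3] [-0.013  0.008 -0.031]
[-0.6 -0.9 -0.1] [0.027 0.017 0.021]
[-0.  -0.2  0.2] [-0.006 -0.034  0.004]
free [-0.57 -0.23 -0.69] [-0.016 -0.04   0.051]
25.15
```

View pics/back.png

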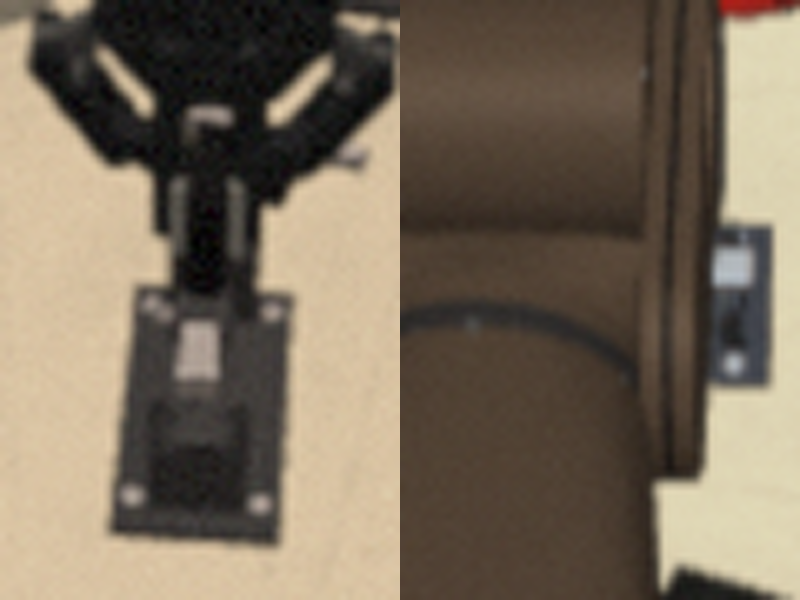

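The spanner hangs straight over the cradle, with its bar end at side crop (198,350), in line with the notch. Lowering it now.

```bash
python3 - <<'E'
from feel import *
x,y,a=.5268,.1007,1.5536
arm.move_linear([x,y,.100],quat(a),velocity=.05)
z,f=lower(x,y,a,.100,.0862,lim=6,step=.001)
print(arm.get_clock(),z,f.round(2),arm.get_eef_pos().round(4),(arm.get_torque()-t0).round(3))
E
```

```text
29.1 0.086 [-3.01 -0.11  6.95] [0.5269 0.1007 0.0868] [0.032 0.561 0.101]
```

```bash
python3 - <<'E'
from feel import *
x,y,a=.5268,.1007,1.5536
arm.move_linear([x,y,.0868],velocity=.02)
arm.grip(.0,20); arm.wait(.1); arm.grip(.06); arm.wait(.2)
arm.move_linear([x,y,.22],velocity=.12)
arm.move_to([.45,.36,.3],quat(a)); arm.wait(.3)
s=arm.read_camera("side");im=arm.read_camera("top")
c=lambda im,u,v:cv2.resize(im[v-45:v+45,u-30:u+30],(266,400),interpolation=cv2.INTER_CUBIC)
cv2.imwrite("pics/end.png",np.hstack([c(s,292,245),c(im,222,222),c(im,348,232)]))
print(arm.get_clock())
E
```

```text
33.125
```

View pics/end.png

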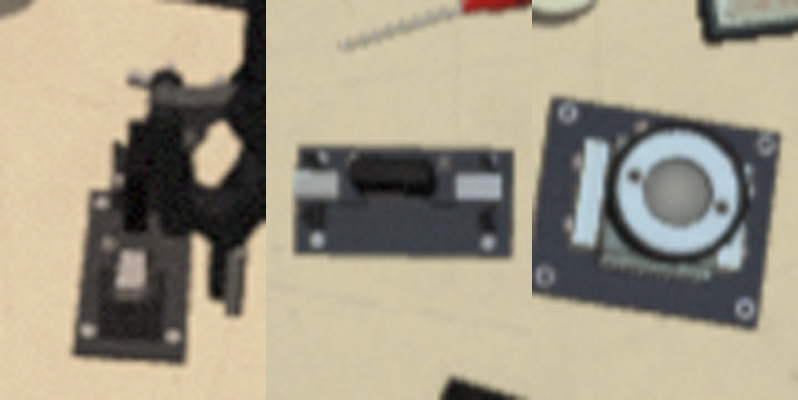

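The spanner is seated exactly as before (bar ends at (315,184) and (478,186)). The ring's holes have turned clockwise to (635,176) and (721,207).

```bash
python3 -c "
from plant import arm
print(arm.sign_off())"
```

```text
the job is handed in; nothing more can be done
None
```

I tightened the ring to about 0.54 N m by the wrist torque reading, set the spanner back in its cradle, and handed the job in at about 33 s; no verdict came back.

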